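# Lock the green filing case with the slotted cam key

### The job

Two flat filing cases lie on the office desk, a green one and a blue one, each with an unlocked slotted cam lock on its lid. Take the yellow-handled flat-blade key out of its stand, put its blade right down into the slot of the green case's lock and turn it clockwise, as seen from above, until the lock comes to its stop. Leave the key standing in the slot, and leave the blue case's lock as it is.

Things in the scene. Friction and masses are not known exactly. Their poses are not given: they have to be found in the camera images.
- key_mid (a point): Centre of the key's yellow handle, 40 wide (x) x 16 thick (y) x 54 tall (z, up); pinch across the 16. Below: black collar, 44 across, underside 33 below this point; then a steel blade 36 wide (x), 6 thick, 14 long, rounded tip. It stands upright, its blade in a slot of a fixed grey block 90 x 70 x 30: lift it straight up 16 or more to free it. Same turned half round. All in mm. 0.12 kg.
- green_lock (a point): Slot centre of the green case's lock, on its axis at its top face, 70 mm above the desk. Metal disc 60 across, 22 tall, on the lid of the fixed case. Slot right across the disc, along x (turns with the lock), 12 wide, 16 deep, bevelled to 20 at the mouth. Blade fully in: collar rests on the disc, handle centre 33 above this point, and the key stands by itself. Free play of the blade: 10 degrees.
- green_cam (a joint): Turn of the green lock, rad, growing clockwise seen from above. Starts at 0.1 to 0.35, its orange latch arm (along the slot, at the disc's foot, 70 mm long from the axis) about along the case's front edge, to the robot's right. Hard stop at 1.57: arm over the dark steel keeper in the middle of the front edge, facing the robot. Friction 0.06 N m, stays put. Turn 10 degrees extra for the play.
- blue_arm (a point): Outer end of the orange latch arm of the blue case's lock, 54 mm above the desk, 70 mm from that lock's axis; x points outwards along the arm. Blue and green case are alike but for colour: 220 x 160 x 48 mm, fixed, lock 55 mm from the middle towards the edge facing the robot. The blue lock must not be turned.
Not all that is in view belongs to the job. There is more than one size of the part that bears key_mid; the job needs the smallest.

How it is judged:
By the outcome, as a careful person would: the job done as asked, in the order asked, and still so for the second after the job is handed in, with the robot touching nothing.
It also fails if it takes over 45 s, if anything falls off the work surface, if the arm or the gripper's body presses on something with over 40 N, if the wrist force passes 120 N, or if a joint passes its speed limit or range.

### The arm

A 7-joint arm with a two-finger parallel gripper is mounted at the origin on the work surface. World frame = base frame: x ahead of the robot, y to its left, z up, the work surface at z = 0. Lengths are in m, angles in rad, forces in N, time in s.
With the tool pointing down it reaches from about 0.425 to 0.875 m from the base axis. Payload 8.4 kg.
Tool frame: the origin (TCP) lies midway between the tips of the shut fingers; the grasp point (between the pads) lies ctrl.grip_depth behind it (ctrl.grip_depth is the distance from the TCP to the grasp point, in m); z points along the fingers, y is the line along which they close (so a half turn about z gives the same grasp; the last joint's range is limited). The gripper opens to 87 mm and grips with 3 to 60 N. Pads are 19 mm wide; open, the fingers measure 117 mm over their backs; the gripper's body (75 mm by 190 mm) begins 51 mm behind the grasp point.
Start: joints at [1.103, 0.333, 0.04, 1.465, -0.013, 1.343, -0.059], TCP at [0.234, -0.606, 0.223] pointing down, gripper open.
Joint ranges: [-2.58, 2.58], [-0.38, 2.09], [-1.3, 1.39], [0.25, 2.4], [-1.5, 4.64], [0.08, 2.09], [-2.65, 2.65]. Speed limits (rad/s): [2.22, 2.22, 2.79, 2.79, 3.14, 3.14, 3.14].

### API

Orientations are given as a rotation vector (axis times angle).
In Python, from station import readout, eyes, ctrl gives the robot as it stands.
- The arm moves only by the tool apply_moves, never from a script. Its argument "targets" is a list of rows, each an object with "delta_rot": the turn, a rotation vector about the tool's x, y, z in degrees, a list of three; "linear": the shift along the tool's x, y, z in mm, a list of three; "hand": the gripper's target within -1 to 1 (shut at 1, half-way at 0, fully open at -1). A call has 1 to 5 rows; each row is the pose to reach, as a shift and turn from the pose commanded when the call began, along the tool's axes at that moment; what a row does not reach only later rows make up. A row lasts 1/10 s, in which the tool goes at most 50 mm and 8.59 degrees, less where a joint would pass 70% of its speed; a pose out of reach is approached as far as the arm can. A call with a gripper value outside its range is refused whole. The fingers move at their own pace and stop on an object; the grip force is fixed at half the most. Time passes only in rows, so rows that repeat a pose let the fingers close. It gives the time, the measured TCP pose, the force, the opening and the grip force at its end, in the units of the state.
- readout.read_state(): the state, without advancing time (a new reading comes with each control period).
- eyes.capture(name): name is "scene" or "top"; returns (picture, depth): 420x560x3 uint8, blue, green, red; 420x560 float32, m along the optical axis (not along the pixel's ray), 0 where there is no reading.
- eyes.camera_info(name): a dict with "vfov" (degrees; the focal length in pixels is half the picture's height over the tangent of half this angle, whatever the lens; pixels are square), "cx", "cy" (the principal point, pixels), "cam_to_world" (4x4, takes a point from camera to world coordinates). Camera axes: x right, y down, z forward; pixel columns grow to the right and rows downward; lengths in m; the calibration is good to about 2 mm. A picture is of the moment at which its call begins. camera_info takes no time and is no camera call.
- ctrl.hand_in(): hands the job in; it is judged then, once.
The state is a dict: "time": time; "qpos": joint angles; "qd": joint speeds; "joint_torque": joint torques, N m; "position": TCP position; "orientation": TCP orientation; "force": force on the tool from outside, world axes, zero at the start; "moment": the same for the moment, N m; "finger_gap": finger opening in m; "grasp_force": force on a finger pad.
Only numpy, scipy, OpenCV 4.12 (cv2) and the standard library are available. Lean on these libraries where they do the work, as an engineer would, in place of code of your own. Each camera call takes 0.05 s, during which the arm holds its last target. There are 200 camera calls.

## Working session

There is one attempt and no reset: what is moved stays moved. The work goes in short steps, Python scripts to look and compute and a tool call to move; the robot and the scene stay as the last step left them, time stands still between calls to the robot, and variables do not carry over. Pictures are saved under pics/ and viewed, at most 10 in all, crops included, and the job is handed in when it is done.

Besides the shell and the picture viewer there is one more tool, called after "Call:" in YAML: its name, and indented under it one key for each argument. apply_moves: Moves the arm, as the interface text tells. Its arguments: {"type":"object","properties":{"targets":{"type":"array"}},"required":["targets"]}

```bash
mkdir -p pics; cat > h.py <<'E'
import numpy as np, cv2
from station import readout, eyes, ctrl
def snap(n,f):
    p,d=eyes.capture(n); cv2.imwrite(f'pics/{f}.png',p); np.savez(f'pics/{f}.npz',p=p,d=d); return p,d
def w(n,d,u,v,z=None):
    i=eyes.camera_info(n); f=210/np.tan(np.radians(i['vfov'])/2); T=np.array(i['cam_to_world'])
    r=np.array([(u-i['cx'])/f,(v-i['cy'])/f,1.])
    if z is None: s=d[int(round(v)),int(round(u))]
    else: s=(z-T[2,3])/(T[:3,:3]@r)[2]
    return (T@np.r_[r*s,1])[:3]
E
python3 - <<'E'
from h import *
for n in('top','scene'):
    snap(n,n+'0'); i=eyes.camera_info(n); print(n,i)
print(readout.read_state(),ctrl.grip_depth)
E
```

```text
top {'vfov': 57.728641863834945, 'cx': 283.530654799343, 'cy': 212.35012127576746, 'cam_to_world': array([[-0.00857383, -0.98799835,  0.15422627,  0.36049002],
       [-0.99994106,  0.00744366, -0.00790398, -0.03405942],
       [ 0.00666111, -0.15428494, -0.98800394,  0.8269746 ],
       [ 0.        ,  0.        ,  0.        ,  1.        ]])}
scene {'vfov': 48.48735888427159, 'cx': 271.6934217157433, 'cy': 203.91699640541663, 'cam_to_world': array([[-0.6234132 ,  0.66434881, -0.41230648,  0.93141746],
       [ 0.78189106,  0.52865958, -0.33040191,  0.32787301],
       [-0.00153235, -0.52835566, -0.84902176,  0.96082931],
       [ 0.        ,  0.        ,  0.        ,  1.        ]])}
{'time': 0.1, 'qpos': array([ 1.10280376,  0.3338082 ,  0.03988521,  1.4661837 , -0.0133898 ,
        1.34328329, -0.05852224]), 'qd': array([ 0.00044769,  0.00042767,  0.00038961, -0.00246515, -0.00145433,
        0.00093911, -0.00096739]), 'joint_torque': array([ 3.94927818e-03, -6.57808828e+01,  1.34003822e+00, -4.04714370e+01,
       -5.95615176e-02,  4.07858205e-02,  4.75020488e-05]), 'position': array([ 0.23413304, -0.60591889,  0.22176866]), 'orientation': array([-3.08700130e+00, -5.75697487e-01,  5.72379164e-04]), 'force': array([ 0.12409765,  0.18788238, -0.8583334 ]), 'moment': array([-0.00283753, -0.01970833, -0.0896836 ]), 'grasp_force': 0.0, 'finger_gap': 0.08728662209654049} 0.0187
```

View pics/top0.png

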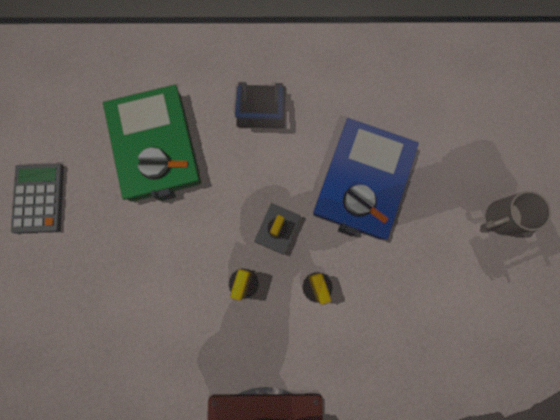

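View pics/scene0.png

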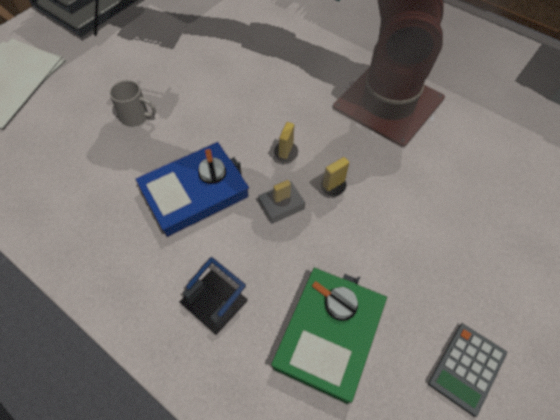

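The top view shows the stand key at (277,226), with two larger keys loose at (241,284) and (319,288). The green lock is at (153,162), with its arm pointing right to (187,164). The blue lock is at (360,200), with its arm tip at (387,219). Next I'll measure the key and the lock in enlarged crops.

```bash
python3 - <<'E'
from h import *
z=np.load('pics/top0.npz');p,d=z['p'],z['d']
def c(u,v,s=30): return cv2.resize(p[v-s:v+s,u-s:u+s],(390,390),interpolation=cv2.INTER_CUBIC)
a=np.clip(np.hstack([c(277,226),c(160,163)]).astype(float)*1.5,0,255);cv2.imwrite('pics/crop.png',a)
def blob(n,p,d,m,lab,zmin,zmax):
    P=np.array([w(n,d,x,y) for y,x in zip(*np.where(m))]);P=P[(P[:,2]>zmin)&(P[:,2]<zmax)]
    r=cv2.minAreaRect((P[:,:2]*1000).astype(np.float32));print(n,lab,len(P),P.mean(0).round(4),np.percentile(P[:,2],[5,50,95]).round(4),r)
for n,box in(('top',(255,205,300,248)),('scene',(262,175,300,212))):
    z=np.load(f'pics/{n}0.npz');p,d=z['p'],z['d'];h=cv2.cvtColor(p,cv2.COLOR_BGR2HSV)
    M=np.zeros(d.shape,bool);x0,y0,x1,y1=box;M[y0:y1,x0:x1]=1
    m=M&(h[...,0]>18)&(h[...,0]<35)&(h[...,1]>120)&(d>0)
    blob(n,p,d,m,'key',.03,.2)
    P=np.array([w(n,d,x,y)[2] for y,x in zip(*np.where(m))]);t=np.percentile(P,95);blob(n,p,d,m,'keytop',t-.006,t+.02)
for n,box in(('top',(130,140,200,190)),('scene',(305,275,370,330))):
    z=np.load(f'pics/{n}0.npz');p,d=z['p'],z['d'];h=cv2.cvtColor(p,cv2.COLOR_BGR2HSV)
    M=np.zeros(d.shape,bool);x0,y0,x1,y1=box;M[y0:y1,x0:x1]=1
    blob(n,p,d,M&(h[...,1]<60)&(h[...,2]>90)&(d>0),'disc',.062,.08)
    blob(n,p,d,M&(h[...,0]<15)&(h[...,1]>120)&(d>0),'arm',.04,.08)
E
```

```text
top key 199 [ 0.4507 -0.0263  0.0829] [0.0359 0.0883 0.0907] ((452.8203430175781, -24.41088104248047), (21.412824630737305, 39.686187744140625), 65.66099548339844)
top keytop 162 [ 0.4514 -0.0266  0.0887] [0.0863 0.0886 0.091 ] ((451.7784729003906, -26.787410736083984), (15.80633544921875, 39.5833625793457), 66.20269775390625)
scene key 34 [ 0.4616 -0.0267  0.0906] [0.0887 0.0905 0.0928] ((459.91839599609375, -25.444541931152344), (9.604576110839844, 26.87409210205078), 66.95425415039062)
scene keytop 34 [ 0.4616 -0.0267  0.0906] [0.0887 0.0905 0.0928] ((459.91839599609375, -25.444541931152344), (9.604576110839844, 26.87409210205078), 66.95425415039062)
top disc 399 [0.5879 0.2316 0.069 ] [0.0666 0.069  0.071 ] ((587.024169921875, 231.78622436523438), (53.91792297363281, 57.30431365966797), 88.69930267333984)
top arm 105 [0.586  0.183  0.0526] [0.0503 0.0527 0.0545] ((584.8460083007812, 182.4247283935547), (41.892478942871094, 16.076534271240234), 82.47032165527344)
scene disc 523 [0.59   0.2324 0.0699] [0.0651 0.0703 0.0731] ((589.693115234375, 231.93087768554688), (58.26637268066406, 55.49732971191406), 2.619027853012085)
scene arm 99 [0.5893 0.1835 0.0544] [0.0521 0.0543 0.0571] ((589.4517211914062, 183.73072814941406), (12.418684005737305, 39.84501647949219), 2.5971481800079346)[ WARN:0@0.168] global loadsave.cpp:1063 imwrite_ Unsupported depth image for selected encoder is fallbacked to CV_8U.
```

View pics/crop.png

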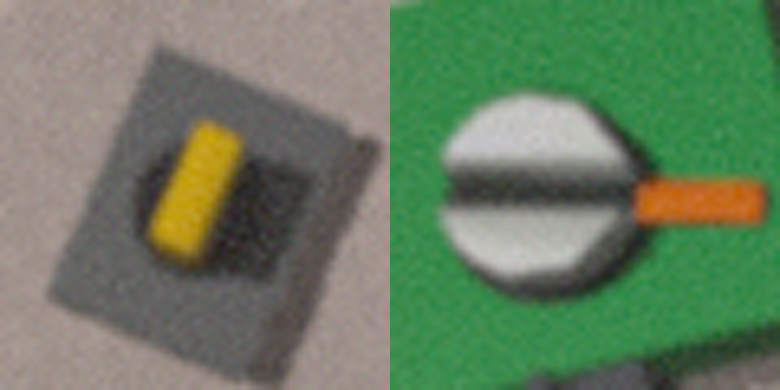

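The left crop shows the handle running from about (215,125) to (175,250), which puts the key's yaw near −23°. The right crop shows the slot nearly horizontal, with the arm pointing right, so the slot direction is about −91.5°. The case is skewed about 9°, so the lock has about 80° left to turn. Next I'll write a helper that gives the shifts in tool axes.

```bash
cat > g.py <<'E'
import sys; from h import *
from scipy.spatial.transform import Rotation as R
# goal: x y z(grasp point) yaw of tool y (deg)
s=readout.read_state(); Rt=R.from_rotvec(s['orientation']); M=Rt.as_matrix()
print('t',s['time'],'tcp',s['position'].round(4),'yaw_y',np.degrees(np.arctan2(M[1,1],M[0,1])).round(2),'zax',M[:,2].round(4),'F',s['force'].round(2),'M',s['moment'].round(2),'gap',round(s['finger_gap'],4),s['grasp_force'],'q',s['qpos'].round(2))
for a in sys.argv[1:]:
    x,y,z,ya=map(float,a.split(',')); ya=np.radians(ya)
    yv=np.array([np.cos(ya),np.sin(ya),0]);zv=np.array([0,0,-1.]);G=np.c_[np.cross(yv,zv),yv,zv]
    p=np.array([x,y,z-ctrl.grip_depth])
    print(a,'linear',(M.T@(p-s['position'])*1000).round(1),'rot',np.degrees((Rt.inv()*R.from_matrix(G)).as_rotvec()).round(2))
E
python3 g.py 0.43,-0.3,0.24,-20 0.452,-0.027,0.2,67
python3 - <<'E'
from h import *
d=np.load('pics/top0.npz')['d']
for u,v in((241,284),(319,288),(122,198),(200,186),(178,87),(104,100)):print(u,v,w('top',d,u,v).round(3))
E
```

```text
t 0.1 tcp [ 0.2341 -0.6059  0.2218] yaw_y -68.87 zax [-6.0e-04  1.3e-03 -1.0e+00] F [ 0.12  0.19 -0.86] M [-0.   -0.02 -0.09] gap 0.0873 0.0 q [ 1.1   0.33  0.04  1.47 -0.01  1.34 -0.06]
0.43,-0.3,0.24,-20 linear [ 293.  -214.8    0.7] rot [-8.000e-02 -3.000e-02 -4.887e+01]
0.452,-0.027,0.2,67 linear [ 411.9 -461.4   41.1] rot [-5.0000e-02 -9.0000e-02 -1.3587e+02]
241 284 [0.339 0.04  0.106]
319 288 [ 0.33  -0.105  0.103]
122 198 [0.515 0.295 0.048]
200 186 [0.55  0.144 0.001]
178 87 [0.784 0.2   0.001]
104 100 [0.754 0.369 0.   ]
```

Call:
apply_moves:
  targets:
    - {"linear": [293,-215,0],"delta_rot": [0,0,-49],"hand": -1}
    - {"linear": [293,-215,0],"delta_rot": [0,0,-49],"hand": -1}
    - {"linear": [293,-215,0],"delta_rot": [0,0,-49],"hand": -1}
    - {"linear": [293,-215,0],"delta_rot": [0,0,-49],"hand": -1}
    - {"linear": [293,-215,0],"delta_rot": [0,0,-49],"hand": -1}

```text
time: 0.6
position: [0.3696, -0.3937, 0.2223]
orientation: [-2.657, -1.675, 0.0]
force: [1.3, -0.2, 0.7]
finger_gap: 0.0873
grasp_force: 0.0
```

```bash
python3 g.py 0.452,-0.027,0.2,67
```

```text
t 0.6 tcp [ 0.3696 -0.3937  0.2223] yaw_y -25.55 zax [-3.e-04  1.e-04 -1.e+00] F [ 1.28 -0.22  0.69] M [-0.04 -0.07 -0.07] gap 0.0873 0.0 q [ 0.91  0.12 -0.19  1.73  0.02  1.3   0.27]
0.452,-0.027,0.2,67 linear [366.4 -83.8  41. ] rot [-2.000e-02 -2.000e-02 -9.255e+01]
```

Call:
apply_moves:
  targets:
    - {"linear": [366,-84,20],"delta_rot": [0,0,-92],"hand": -1}
    - {"linear": [366,-84,20],"delta_rot": [0,0,-92],"hand": -1}
    - {"linear": [366,-84,20],"delta_rot": [0,0,-92],"hand": -1}
    - {"linear": [366,-84,20],"delta_rot": [0,0,-92],"hand": -1}
    - {"linear": [366,-84,20],"delta_rot": [0,0,-92],"hand": -1}

```text
time: 1.1
position: [0.4249, -0.1504, 0.2091]
orientation: [1.859, 2.532, -0.0]
force: [1.0, 0.2, 0.7]
finger_gap: 0.0871
grasp_force: 0.0
```

```bash
python3 g.py 0.452,-0.027,0.2,67
```

```text
t 1.1 tcp [ 0.4249 -0.1504  0.2091] yaw_y 17.42 zax [-1.e-04 -3.e-04 -1.e+00] F [0.99 0.18 0.7 ] M [-0.01 -0.16  0.02] gap 0.0871 0.0 q [ 0.7  -0.05 -0.44  1.92 -0.02  1.26  0.57]
0.452,-0.027,0.2,67 linear [109.6  62.8  27.7] rot [-2.000e-02  1.000e-02 -4.958e+01]
```

Call:
apply_moves:
  targets:
    - {"linear": [110,63,28],"delta_rot": [0,0,-49.6],"hand": -1}
    - {"linear": [110,63,28],"delta_rot": [0,0,-49.6],"hand": -1}
    - {"linear": [110,63,28],"delta_rot": [0,0,-49.6],"hand": -1}
    - {"linear": [110,63,28],"delta_rot": [0,0,-49.6],"hand": -1}
    - {"linear": [110,63,28],"delta_rot": [0,0,-49.6],"hand": -1}

```text
time: 1.6
position: [0.4527, -0.0275, 0.1808]
orientation: [-0.798, -3.037, 0.0]
force: [-0.4, -0.5, 0.9]
finger_gap: 0.087
grasp_force: 0.0
```

```bash
python3 g.py 0.452,-0.027,0.12,67 0.452,-0.027,0.065,67
```

```text
t 1.6 tcp [ 0.4527 -0.0275  0.1808] yaw_y 60.55 zax [-1.e-03  2.e-04 -1.e+00] F [-0.36 -0.5   0.86] M [ 0.   -0.12  0.03] gap 0.087 0.0 q [ 0.55 -0.01 -0.58  1.95 -0.01  1.2   1.03]
0.452,-0.027,0.12,67 linear [ 0.7  0.1 79.5] rot [-0.02 -0.06 -6.45]
0.452,-0.027,0.065,67 linear [7.000e-01 1.000e-01 1.345e+02] rot [-0.02 -0.06 -6.45]
```

Call:
apply_moves:
  targets:
    - {"linear": [0.5,0,40],"delta_rot": [0,0,-6.5],"hand": -1}
    - {"linear": [0.5,0,80],"delta_rot": [0,0,-6.5],"hand": -1}
    - {"linear": [0.5,0,110],"delta_rot": [0,0,-6.5],"hand": -1}
    - {"linear": [0.5,0,125],"delta_rot": [0,0,-6.5],"hand": -1}
    - {"linear": [0.5,0,134],"delta_rot": [0,0,-6.5],"hand": -1}

```text
time: 2.1
position: [0.4514, -0.0283, 0.0457]
orientation: [-0.638, -3.074, -0.0]
force: [0.3, -0.6, 0.5]
finger_gap: 0.0873
grasp_force: 0.0
```

Call:
apply_moves:
  targets:
    - {"linear": [0,0,0],"delta_rot": [0,0,0],"hand": 0.4}
    - {"linear": [0,0,0],"delta_rot": [0,0,0],"hand": 1}
    - {"linear": [0,0,0],"delta_rot": [0,0,0],"hand": 1}
    - {"linear": [0,0,0],"delta_rot": [0,0,0],"hand": 1}
    - {"linear": [0,0,0],"delta_rot": [0,0,0],"hand": 1}

```text
time: 2.6
position: [0.4529, -0.0286, 0.0478]
orientation: [0.639, 3.075, -0.0]
force: [0.5, -0.2, -0.5]
finger_gap: 0.055
grasp_force: 0.0
```

```bash
python3 g.py 0.452,-0.027,0.065,67
```

```text
t 2.6 tcp [ 0.4529 -0.0286  0.0478] yaw_y 66.54 zax [ 1.e-03 -3.e-04 -1.e+00] F [ 0.48 -0.18 -0.48] M [ 0.05 -0.1   0.01] gap 0.055 0.0 q [ 0.52  0.16 -0.58  2.1   0.11  0.91  1.03]
0.452,-0.027,0.065,67 linear [1.5 1.1 1.5] rot [ 0.01  0.06 -0.46]
```

Call:
apply_moves:
  targets:
    - {"linear": [1,1,1],"delta_rot": [0,0,-0.5],"hand": 1}
    - {"linear": [1,1,1],"delta_rot": [0,0,-0.5],"hand": 1}
    - {"linear": [1,1,1],"delta_rot": [0,0,-0.5],"hand": 1}
    - {"linear": [1,1,1],"delta_rot": [0,0,-0.5],"hand": 1}
    - {"linear": [1,1,1],"delta_rot": [0,0,-0.5],"hand": 1}

```text
time: 3.1
position: [0.452, -0.0272, 0.0463]
orientation: [-0.625, -3.079, -0.0]
force: [-0.3, -0.1, -0.1]
finger_gap: 0.016
grasp_force: 30.0
```

Call:
apply_moves:
  targets:
    - {"linear": [1,1,1],"delta_rot": [0,0,-0.5],"hand": 1}
    - {"linear": [1,1,1],"delta_rot": [0,0,-0.5],"hand": 1}
    - {"linear": [1,1,1],"delta_rot": [0,0,-0.5],"hand": 1}

```text
time: 3.4
position: [0.4521, -0.027, 0.0462]
orientation: [0.612, 3.08, -0.002]
force: [-2.5, -4.2, 12.1]
finger_gap: 0.0155
grasp_force: 30.0
```

```bash
python3 g.py 0.452,-0.027,0.065,67
```

```text
t 3.4 tcp [ 0.4521 -0.027   0.0462] yaw_y 67.51 zax [ 0.0011 -0.0016 -1.    ] F [-2.49 -4.25 12.09] M [-0.84  0.51  0.03] gap 0.0155 29.97480178484693 q [ 0.52  0.16 -0.59  2.1   0.11  0.91  1.04]
0.452,-0.027,0.065,67 linear [ 0.1 -0.1 -0.1] rot [-0.06  0.09  0.51]
```

Call:
apply_moves:
  targets:
    - {"linear": [0,-0.5,-5],"delta_rot": [0,0,0],"hand": 1}
    - {"linear": [0,-0.5,-15],"delta_rot": [0,0,0],"hand": 1}
    - {"linear": [0,-0.5,-30],"delta_rot": [0,0,0],"hand": 1}
    - {"linear": [0,-0.5,-60],"delta_rot": [0,0,0],"hand": 1}
    - {"linear": [0,-0.5,-100],"delta_rot": [0,0,0],"hand": 1}

```text
time: 3.9
position: [0.4499, -0.0259, 0.1455]
orientation: [-0.61, -3.079, -0.001]
force: [0.2, -0.3, -2.1]
finger_gap: 0.0156
grasp_force: 30.0
```

```bash
python3 g.py 0.588,0.232,0.165,-1.5
```

```text
t 3.9 tcp [ 0.4499 -0.0259  0.1455] yaw_y 67.59 zax [-0.003   0.0011 -1.    ] F [ 0.2  -0.26 -2.06] M [-0.   -0.2  -0.02] gap 0.0156 29.973563756793737 q [ 0.55  0.02 -0.59  2.    0.01  1.13  1.14]
0.588,0.232,0.165,-1.5 linear [-29.3 291.   -0.9] rot [-0.12 -0.16 69.09]
```

Call:
apply_moves:
  targets:
    - {"linear": [-29,291,0],"delta_rot": [0,0,69],"hand": 1}
    - {"linear": [-29,291,0],"delta_rot": [0,0,69],"hand": 1}
    - {"linear": [-29,291,0],"delta_rot": [0,0,69],"hand": 1}
    - {"linear": [-29,291,0],"delta_rot": [0,0,69],"hand": 1}
    - {"linear": [-29,291,0],"delta_rot": [0,0,69],"hand": 1}

```text
time: 4.4
position: [0.5514, 0.159, 0.146]
orientation: [-1.543, -2.736, 0.001]
force: [0.8, -0.4, -1.0]
finger_gap: 0.0163
grasp_force: 30.0
```

```bash
python3 g.py 0.588,0.232,0.155,-1.5
```

```text
t 4.4 tcp [0.5514 0.159  0.146 ] yaw_y 31.15 zax [-4.e-04 -4.e-04 -1.e+00] F [ 0.77 -0.4  -0.96] M [-0.03 -0.17  0.  ] gap 0.0163 29.967095875181258 q [ 0.21  0.3  -0.67  1.72  0.2   1.18  0.03]
0.588,0.232,0.155,-1.5 linear [43.6 69.1  9.7] rot [-3.000e-02  2.000e-02  3.265e+01]
```

Call:
apply_moves:
  targets:
    - {"linear": [43.5,69,10],"delta_rot": [0,0,32.5],"hand": 1}
    - {"linear": [43.5,69,10],"delta_rot": [0,0,32.5],"hand": 1}
    - {"linear": [43.5,69,10],"delta_rot": [0,0,32.5],"hand": 1}
    - {"linear": [43.5,69,10],"delta_rot": [0,0,32.5],"hand": 1}
    - {"linear": [43.5,69,10],"delta_rot": [0,0,32.5],"hand": 1}

```text
time: 4.9
position: [0.5865, 0.2315, 0.1356]
orientation: [-2.241, -2.201, 0.001]
force: [0.2, -0.1, -2.2]
finger_gap: 0.0158
grasp_force: 30.0
```

```bash
python3 g.py 0.588,0.232,0.155,-1.5; python3 - <<'E' 2>/dev/null
from h import *
p,d=snap('scene','s1'); q,_=snap('top','t1')
a=cv2.resize(p[215:345,285:415],(600,600),interpolation=cv2.INTER_CUBIC);cv2.imwrite('pics/s1c.png',np.clip(a*1.4,0,255).astype(np.uint8))
E
```

```text
t 4.9 tcp [0.5865 0.2315 0.1356] yaw_y -1.04 zax [-1.1e-03 -2.0e-04 -1.0e+00] F [ 0.16 -0.12 -2.24] M [-0.01 -0.11 -0.05] gap 0.0158 29.974923552945256 q [-0.    0.41 -0.57  1.6   0.23  1.2  -0.64]
0.588,0.232,0.155,-1.5 linear [ 0.5  1.4 -0.7] rot [-0.06  0.01  0.46]
```

View pics/s1c.png

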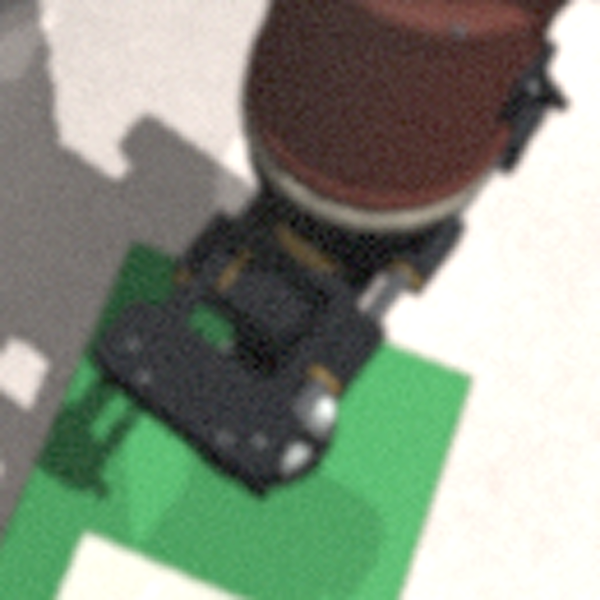

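The scene camera's view is blocked by the gripper, but the pose reads well. I'll descend by feel: the blade tip should reach the lock face at TCP z≈0.100 and be seated at z≈0.086.

Call:
apply_moves:
  targets:
    - {"linear": [0.5,1.4,12],"delta_rot": [0,0,0.5],"hand": 1}
    - {"linear": [0.5,1.4,24],"delta_rot": [0,0,0.5],"hand": 1}
    - {"linear": [0.5,1.4,32],"delta_rot": [0,0,0.5],"hand": 1}
    - {"linear": [0.5,1.4,32],"delta_rot": [0,0,0.5],"hand": 1}

```text
time: 5.4
position: [0.5872, 0.2307, 0.1013]
orientation: [-2.248, -2.192, 0.005]
force: [-1.0, 0.2, -1.0]
finger_gap: 0.0158
grasp_force: 30.0
```

```bash
python3 g.py 0.588,0.232,0.1047,-1.5
```

```text
t 5.4 tcp [0.5872 0.2307 0.1013] yaw_y -1.46 zax [-0.0036 -0.0013 -1.    ] F [-1.    0.19 -1.02] M [ 0.02 -0.05  0.05] gap 0.0158 29.97336006257683 q [-0.01  0.45 -0.56  1.63  0.25  1.15 -0.66]
0.588,0.232,0.1047,-1.5 linear [ 1.3  0.9 15.3] rot [-0.2   0.08  0.04]
```

Call:
apply_moves:
  targets:
    - {"linear": [0.5,0.5,4],"delta_rot": [0,0,0],"hand": 1}
    - {"linear": [0.5,0.5,7],"delta_rot": [0,0,0],"hand": 1}
    - {"linear": [0.5,0.5,10],"delta_rot": [0,0,0],"hand": 1}
    - {"linear": [0.5,0.5,10],"delta_rot": [0,0,0],"hand": 1}

```text
time: 5.8
position: [0.5886, 0.2319, 0.0932]
orientation: [-2.25, -2.193, 0.001]
force: [-0.0, 0.2, -1.3]
finger_gap: 0.0161
grasp_force: 30.0
```

```bash
python3 g.py 0.588,0.232,0.1047,-1.5
```

```text
t 5.8 tcp [0.5886 0.2319 0.0932] yaw_y -1.47 zax [-8.e-04 -4.e-04 -1.e+00] F [-0.03  0.23 -1.26] M [-0.02 -0.12  0.04] gap 0.0161 29.97343625407666 q [-0.01  0.45 -0.56  1.63  0.26  1.13 -0.66]
0.588,0.232,0.1047,-1.5 linear [ 0.1 -0.6  7.2] rot [-0.05  0.02  0.03]
```

The blade is in the slot with no contact force, so I'll go on down to the seat.

Call:
apply_moves:
  targets:
    - {"linear": [0,-0.3,3],"delta_rot": [0,0,0],"hand": 1}
    - {"linear": [0,-0.3,6],"delta_rot": [0,0,0],"hand": 1}
    - {"linear": [0,-0.3,8],"delta_rot": [0,0,0],"hand": 1}
    - {"linear": [0,-0.3,8],"delta_rot": [0,0,0],"hand": 1}

```text
time: 6.2
position: [0.5885, 0.232, 0.0863]
orientation: [2.25, 2.192, -0.001]
force: [-3.1, -1.4, 5.5]
finger_gap: 0.0159
grasp_force: 30.0
```

```bash
python3 g.py 0.588,0.232,0.1047,-1.5
```

```text
t 6.2 tcp [0.5885 0.232  0.0863] yaw_y -1.48 zax [-1.e-04 -5.e-04 -1.e+00] F [-3.08 -1.43  5.47] M [-0.39  0.73 -0.03] gap 0.0159 29.973888136446476 q [-0.01  0.46 -0.56  1.64  0.27  1.12 -0.67]
0.588,0.232,0.1047,-1.5 linear [-0.  -0.5  0.3] rot [-0.01  0.03  0.02]
```

It's seated at TCP z=0.0863 with light contact. Now I'll turn it clockwise.

Call:
apply_moves:
  targets:
    - {"linear": [0,0,-0.4],"delta_rot": [0,0,8],"hand": 1}
    - {"linear": [0,0,-0.4],"delta_rot": [0,0,16],"hand": 1}
    - {"linear": [0,0,-0.4],"delta_rot": [0,0,24],"hand": 1}
    - {"linear": [0,0,-0.4],"delta_rot": [0,0,32],"hand": 1}
    - {"linear": [0,0,-0.4],"delta_rot": [0,0,40],"hand": 1}

```text
time: 6.7
position: [0.5891, 0.232, 0.0864]
orientation: [2.868, 1.282, 0.001]
force: [1.8, -0.8, 0.3]
finger_gap: 0.0158
grasp_force: 30.0
```

```bash
python3 g.py 0.5885,0.232,0.1047,-71.5
```

```text
t 6.7 tcp [0.5891 0.232  0.0864] yaw_y -41.81 zax [ 9.e-04 -1.e-04 -1.e+00] F [ 1.77 -0.83  0.33] M [-0.11 -0.37  0.08] gap 0.0158 29.976823695469648 q [-0.11  0.44 -0.43  1.64  0.2   1.1  -1.32]
0.5885,0.232,0.1047,-71.5 linear [-0.4 -0.5  0.4] rot [ 0.03 -0.04 29.69]
```

Call:
apply_moves:
  targets:
    - {"linear": [-0.3,-0.3,0],"delta_rot": [0,0,8],"hand": 1}
    - {"linear": [-0.3,-0.3,0],"delta_rot": [0,0,16],"hand": 1}
    - {"linear": [-0.3,-0.3,0],"delta_rot": [0,0,24],"hand": 1}
    - {"linear": [-0.3,-0.3,0],"delta_rot": [0,0,32],"hand": 1}
    - {"linear": [-0.3,-0.3,0],"delta_rot": [0,0,38],"hand": 1}

```text
time: 7.2
position: [0.5893, 0.2314, 0.0864]
orientation: [3.129, 0.278, 0.003]
force: [3.4, -1.9, -0.7]
finger_gap: 0.016
grasp_force: 30.0
```

```bash
python3 g.py 0.5885,0.232,0.1047,-91.5
```

```text
t 7.2 tcp [0.5893 0.2314 0.0864] yaw_y -79.83 zax [ 1.9e-03 -5.0e-04 -1.0e+00] F [ 3.44 -1.86 -0.68] M [-0.41 -0.78  0.1 ] gap 0.016 29.978430848568678 q [-0.2   0.42 -0.31  1.65  0.14  1.09 -1.94]
0.5885,0.232,0.1047,-91.5 linear [-0.7 -0.8  0.4] rot [ 0.04 -0.11 11.67]
```

Call:
apply_moves:
  targets:
    - {"linear": [-0.3,-0.5,0],"delta_rot": [0,0,4],"hand": 1}
    - {"linear": [-0.3,-0.5,0],"delta_rot": [0,0,7],"hand": 1}
    - {"linear": [-0.3,-0.5,0],"delta_rot": [0,0,10],"hand": 1}
    - {"linear": [-0.3,-0.5,0],"delta_rot": [0,0,10],"hand": 1}

```text
time: 7.6
position: [0.5892, 0.2312, 0.0864]
orientation: [3.14, 0.012, 0.004]
force: [4.2, -3.4, -0.2]
finger_gap: 0.0158
grasp_force: 30.4
```

```bash
python3 g.py 0.5885,0.232,0.1047,-91.5
```

```text
t 7.6 tcp [0.5892 0.2312 0.0864] yaw_y -89.58 zax [ 0.0024 -0.0014 -1.    ] F [ 4.18 -3.4  -0.15] M [-0.82 -0.96  0.66] gap 0.0158 30.428790547885 q [-0.23  0.42 -0.28  1.65  0.13  1.09 -2.1 ]
0.5885,0.232,0.1047,-91.5 linear [-0.7 -0.8  0.4] rot [ 0.08 -0.14  1.92]
```

Call:
apply_moves:
  targets:
    - {"linear": [-0.3,-0.3,0],"delta_rot": [0,0,1.5],"hand": 1}
    - {"linear": [-0.3,-0.3,0],"delta_rot": [0,0,3],"hand": 1}
    - {"linear": [-0.3,-0.3,0],"delta_rot": [0,0,3],"hand": 1}

```text
time: 7.9
position: [0.589, 0.2312, 0.0864]
orientation: [3.139, -0.069, 0.004]
force: [3.7, -3.9, 0.3]
finger_gap: 0.0165
grasp_force: 31.5
```

```bash
python3 g.py; python3 - <<'E' 2>/dev/null
from h import *
p,d=snap('top','t2'); q,_=snap('scene','s2')
f=lambda i,u,v,s=50:np.clip(cv2.resize(i[v-s:v+s,u-s:u+s],(395,395),interpolation=cv2.INTER_CUBIC)*1.4,0,255).astype(np.uint8)
cv2.imwrite('pics/c2.png',np.hstack([f(p,160,165),f(q,345,290)]))
E
```

```text
t 7.9 tcp [0.589  0.2312 0.0864] yaw_y -92.53 zax [ 0.0024 -0.0018 -1.    ] F [ 3.7  -3.85  0.25] M [-0.98 -0.91  0.86] gap 0.0165 31.529349811280554 q [-0.23  0.41 -0.27  1.65  0.12  1.09 -2.15]
```

View pics/c2.png

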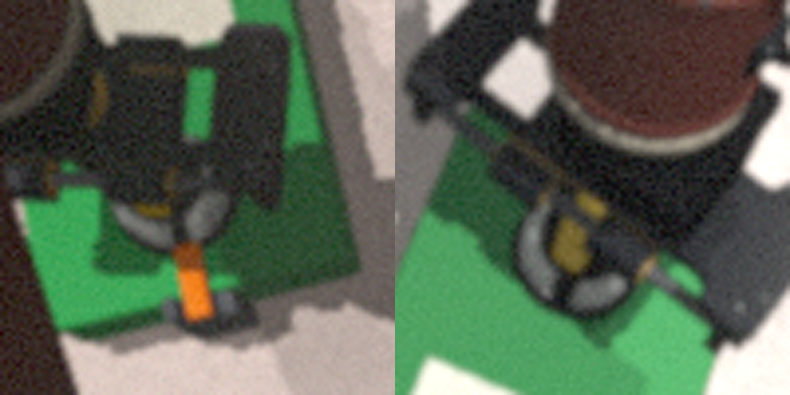

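The left crop shows the orange arm at (190,290) lying over the dark keeper. The moment has risen to 0.86 N m, so the lock is at its stop. I'll ease off the torque within the play and release.

Call:
apply_moves:
  targets:
    - {"linear": [0,0,0],"delta_rot": [0,0,-2],"hand": 1}
    - {"linear": [0,0,0],"delta_rot": [0,0,-3],"hand": 1}
    - {"linear": [0,0,0],"delta_rot": [0,0,-3],"hand": 0.5}
    - {"linear": [0,0,0],"delta_rot": [0,0,-3],"hand": 0}
    - {"linear": [0,0,0],"delta_rot": [0,0,-3],"hand": -0.5}

```text
time: 8.5
position: [0.5871, 0.2331, 0.0859]
orientation: [-3.141, -0.014, 0.001]
force: [-0.2, -1.1, 0.2]
finger_gap: 0.0306
grasp_force: 0.0
```

Call:
apply_moves:
  targets:
    - {"linear": [0,0,0],"delta_rot": [0,0,0],"hand": -0.5}
    - {"linear": [0,0,0],"delta_rot": [0,0,0],"hand": -0.5}
    - {"linear": [0,0,0],"delta_rot": [0,0,0],"hand": -0.5}
    - {"linear": [0,0,0],"delta_rot": [0,0,0],"hand": -0.5}

```text
time: 8.9
position: [0.5873, 0.2328, 0.0859]
orientation: [3.141, 0.014, -0.001]
force: [0.2, 1.1, -0.8]
finger_gap: 0.0607
grasp_force: 0.0
```

Call:
apply_moves:
  targets:
    - {"linear": [0,0,-15],"delta_rot": [0,0,0],"hand": -0.5}
    - {"linear": [0,0,-40],"delta_rot": [0,0,0],"hand": -0.5}
    - {"linear": [0,0,-80],"delta_rot": [0,0,0],"hand": -0.5}
    - {"linear": [0,0,-120],"delta_rot": [0,0,0],"hand": -0.5}
    - {"linear": [0,0,-150],"delta_rot": [0,0,0],"hand": -0.5}

```text
time: 9.4
position: [0.5879, 0.2331, 0.2402]
orientation: [-3.14, -0.014, -0.004]
force: [1.2, -0.1, 0.4]
finger_gap: 0.0651
grasp_force: 0.0
```

Call:
apply_moves:
  targets:
    - {"linear": [0,50,0],"delta_rot": [0,0,0],"hand": -0.5}
    - {"linear": [0,100,0],"delta_rot": [0,0,0],"hand": -0.5}
    - {"linear": [0,150,0],"delta_rot": [0,0,0],"hand": -0.5}
    - {"linear": [0,200,0],"delta_rot": [0,0,0],"hand": -0.5}
    - {"linear": [0,250,0],"delta_rot": [0,0,0],"hand": -0.5}

```text
time: 9.9
position: [0.5895, -0.0191, 0.2375]
orientation: [3.142, 0.015, 0.002]
force: [0.8, -0.3, -0.8]
finger_gap: 0.0652
grasp_force: 0.0
```

```bash
python3 g.py; python3 - <<'E' 2>/dev/null
from h import *
p,d=snap('top','t3'); q,_=snap('scene','s3')
f=lambda i,u,v,s=50:np.clip(cv2.resize(i[v-s:v+s,u-s:u+s],(395,395),interpolation=cv2.INTER_CUBIC)*1.4,0,255).astype(np.uint8)
cv2.imwrite('pics/c3.png',np.hstack([f(p,160,165),f(q,345,290)]))
E
```

```text
t 9.9 tcp [ 0.5895 -0.0191  0.2375] yaw_y -89.47 zax [ 1.1e-03 -1.0e-04 -1.0e+00] F [ 0.84 -0.25 -0.82] M [ 0.08 -0.05  0.02] gap 0.0652 0.0 q [ 0.09  0.21 -0.15  1.59  0.03  1.34 -1.63]
```

View pics/c3.png

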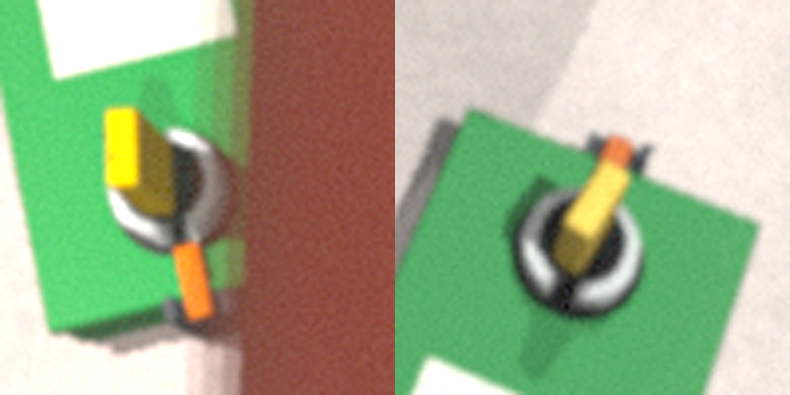

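The key stands in the slot with its collar on the disc. The arm at (203,318) in the left crop lies over the keeper, square to the front edge.

```bash
python3 -c "from station import ctrl; print(ctrl.hand_in())"
```

```text
the job is handed in; nothing more can be done
None
```

I turned the green lock clockwise to its stop, with its arm over the keeper, left the key standing fully in the slot, never touched the blue lock, and handed the job in about 10 s into the 45 s allowed.

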